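Refit the washed burner crowns and caps on a gas hob

ROBOT

A 7-joint arm with a two-finger parallel gripper is mounted at the origin on the work surface. World frame = base frame: x ahead of the robot, y to its left, z up, the work surface at z = 0. Lengths are in m, angles in rad, forces in N, time in s.
With the tool pointing down it reaches from about 0.375 to 0.925 m from the base axis. Payload 3.1 kg.
Tool frame: the origin (TCP) lies at the very end of the fingers, on their centre line; the grasp point (between the pads) lies 19 mm behind it; z points along the fingers, y is the line along which they close (so a half turn about z gives the same grasp; the last joint's range is limited). The gripper opens to 85 mm and grips with 20 to 120 N. Pads are 22 mm wide; open, the fingers measure 114 mm over their backs; the gripper's body (76 mm by 85 mm) begins 54 mm behind the grasp point. The pads swing forward as they close: fully open they stand 13 mm farther back than shut.
Start: joints at [1.225, 0.383, 0.044, 1.598, -0.018, 1.161, -0.05], TCP at [0.159, -0.63, 0.231] pointing down, gripper open.
Joint ranges: [-2.61, 2.61], [-0.41, 2.15], [-1.48, 1.57], [0, 2.5], [-1.57, 4.71], [0.05, 1.97], [-2.85, 2.85]. Speed limits (rad/s): [2.79, 2.79, 3.14, 3.14, 3.14, 3.14, 3.14].

INTERFACE

Orientations are given as a rotation vector (axis times angle).
In Python, from bench import ctrl gives the robot as it stands.
- The arm moves only by the tool jog_arm, never from a script. Its argument "commands" is a list of rows, each a list of 7 numbers: the turn, a rotation vector about the tool's x, y, z in degrees, then the shift along the tool's x, y, z in m, then the finger opening in m, from 0 to 0.0854. In form: [[ax, ay, az, tx, ty, tz, claw], ...]. A call has 1 to 10 rows; each row shifts and turns the commanded pose from where the row before left it, along the tool's axes as they then stand; what a row does not reach is not made up. A row lasts 1/12 s, in which the tool goes at most 41.7 mm and 7.16 degrees, less where a joint would pass 70% of its speed; a pose out of reach is approached as far as the arm can. A call with a gripper value outside its range is refused whole. The fingers move at their own pace and stop on an object; the grip force is fixed at half the most. Time passes only in rows, so rows that do not move let the fingers close. It gives the time, the measured TCP pose, the force, the opening and the grip force at its end, in the units of the state.
- ctrl.state(): the state, without advancing time (a new reading comes with each control period).
- ctrl.capture(name): name is "side" or "top"; returns a dict with "image" (384x512x3 uint8, red, green, blue), "range_z" (384x512 float32, m along the optical axis (not along the pixel's ray), 0 where there is no reading), "intrinsics" (3x3 intrinsics, pixels), "dist_coeffs" ([k1, k2, p1, p2, k3] as OpenCV has them; the pictures are not rectified), "extrinsics" (4x4, takes a point from camera to world coordinates). Camera axes: x right, y down, z forward; pixel columns grow to the right and rows downward; lengths in m; the calibration is good to about 2 mm. A picture is of the moment at which its call begins.
- ctrl.job_done(): hands the job in; it is judged then, once.
The state is a dict: "time": time; "q": joint angles; "dq": joint speeds; "effort": joint torques, N m; "eef_pos": TCP position; "ee_rot": TCP orientation; "wrist_force": force on the tool from outside, world axes, zero at the start; "moment": the same for the moment, N m; "width": opening from 0.0 (shut) to 1.0 (fully open); "gripper_force": force on a finger pad.
Only numpy, scipy, OpenCV 4.12 (cv2) and the standard library are available. Lean on these libraries where they do the work, as an engineer would, in place of code of your own. Each camera call takes 0.05 s, during which the arm holds its last target. There are 200 camera calls.

TASK

Put the two open burners of the gas hob back together from the washed parts on the drying mat: seat each aluminium crown fully in the burner cup of its own size, then lay the black cap of that size on the crown, so that everything sits centred, level and fully home. Lower each part gently into place rather than dropping it, and leave the white bowl, the jar lid and the spice jar where they are.

Things in the scene. Friction and masses are not known exactly. Their poses are not given: they have to be found in the camera images.
- burner_large: Large open burner: dark round cup fixed on the hob plate, in the column next to the mat (front or rear). Outer width 62 mm, inner 56; rim 10 mm, inner floor 3 mm above its origin. Origin: centre of underside, 10 mm above the worktop; z up; x points to a white spark plug 10 mm high, 6 thick, 39 mm from centre. Else clear 80 mm round; 140 mm to its +y stand a pan support and a pan 105 mm high.
- burner_small: Small open burner: dark round cup fixed on the hob plate, in the column next to the mat (front or rear). Outer width 45 mm, inner 39; rim 10 mm, inner floor 3 mm above its origin. Origin: centre of underside, 10 mm above the worktop; z up; x points to a white spark plug 10 mm high, 6 thick, 30.5 mm from centre. Else clear 80 mm round; 140 mm to its +y stand a pan support and a pan 105 mm high.
- crown_large: Loose large crown, 130 g: bare aluminium ring with flame slots, upright on mat. Foot 10 mm high, 50 mm across, tapering to 40 mm at the bottom; above it a flange 64 mm across, 10 to 23 mm above the origin (grip it), flat top with a 36 mm opening. Origin: centre of underside; yaw free. Seated, its foot stands on the large cup's floor: origin 3 mm above the cup's, flange 3 mm above the rim.
- crown_small: Loose small crown, 60 g: bare aluminium ring with flame slots, upright on mat. Foot 10 mm high, 33 mm across, tapering to 23 mm at the bottom; above it a flange 44 mm across, 10 to 23 mm above the origin (grip it), flat top with a 24 mm opening. Origin: centre of underside; yaw free. Seated, its foot stands on the small cup's floor: origin 3 mm above the cup's, flange 3 mm above the rim.
- cap_large: Loose large cap, 170 g: black enamelled disc 68 mm across, right way up on the mat; edge 5 to 13 mm above the origin (grip it), domed top at 15.5. Under the disc a boss 5 mm high (28 mm, tapering to 22 mm). Origin: centre of the boss's underside; z up; yaw free. Seated, boss in the large crown's opening, disc on its flat top: origin 18 mm above the crown's.
- cap_small: Loose small cap, 80 g: black enamelled disc 48 mm across, right way up on the mat; edge 5 to 13 mm above the origin (grip it), domed top at 15.5. Under the disc a boss 5 mm high (16 mm, tapering to 10 mm). Origin: centre of the boss's underside; z up; yaw free. Seated, boss in the small crown's opening, disc on its flat top: origin 18 mm above the crown's.
- mat: Pale green silicone drying mat, 235 (x) by 335 (y) by 5 mm, fixed on the worktop; the burner parts and two other things stand on it. Origin: centre of its underside; its top is 5 mm above the worktop.
- ramekin: Bystander: small white ceramic bowl on the mat, 62 mm across, 38 mm high, loose. Origin: centre of its underside.
- jar_lid: Bystander: brass-coloured jar lid on the mat, 60 mm across, 14 mm high, loose. Not a burner part. Origin: centre of its underside.
- spice_jar: Bystander: brown spice jar with yellow cap on the worktop beyond the mat, 46 mm across, 90 mm high, loose. Origin: centre of its underside.
Not all that is in view belongs to the job. Leave any blue or green look-alike of the cap_large alone. What is shaped like the crown_small but blue is not meant.

How it is judged:
By the outcome, as a careful person would: the job done as asked, in the order asked, and still so for the second after the job is handed in, with the robot touching nothing.
It also fails if it takes over 99 s, if anything falls off the work surface, if the arm or the gripper's body presses on something with over 40 N, if the wrist force passes 120 N, or if a joint passes its speed limit or range.

## Working session

There is one attempt and no reset: what is moved stays moved. The work goes in short steps, Python scripts to look and compute and a tool call to move; the robot and the scene stay as the last step left them, time stands still between calls to the robot, and variables do not carry over. Pictures are saved under pics/ and viewed, at most 14 in all, crops included, and the job is handed in when it is done.

Besides the shell and the picture viewer there is one more tool, called after ">>>" as name(argument=value, ...) on one line, values as JSON. jog_arm: Moves the arm, as the interface text tells. Its arguments: {"type":"object","properties":{"commands":{"type":"array","items":{"type":"array","items":{"type":"number"}}}},"required":["commands"]}

```bash
mkdir -p pics; ls
cat > h.py <<'E'
import numpy as np, cv2, pickle
from bench import ctrl
def shot(n):
    d=ctrl.capture(n); return d
def save(d,f): cv2.imwrite('pics/'+f,cv2.cvtColor(d['image'],cv2.COLOR_RGB2BGR))
def ray(d,uv):
    p=cv2.undistortPoints(np.array(uv,float).reshape(-1,1,2),np.array(d['intrinsics'],float),np.array(d['dist_coeffs'],float)).reshape(-1,2)
    E=np.array(d['extrinsics']); r=np.c_[p,np.ones(len(p))]@E[:3,:3].T
    return E[:3,3],r
def onz(d,uv,z):
    o,r=ray(d,uv); return o+r*((z-o[2])/r[:,2])[:,None]
def cloud(d):
    v,u=np.mgrid[:384,:512]; uv=np.c_[u.ravel(),v.ravel()].astype(float)
    o,r=ray(d,uv); E=np.array(d['extrinsics']); 
    P=o+r*d['range_z'].ravel()[:,None]
    P[d['range_z'].ravel()<=0]=np.nan
    return P.reshape(384,512,3)
E
python3 - <<'E'
from h import *
print(ctrl.state())
for n in('top','side'):
    d=shot(n); save(d,n+'0.png'); pickle.dump(d,open(n+'0.pkl','wb')); print(n,np.array(d['extrinsics']).round(3),d['intrinsics'],d['dist_coeffs'])
E
```

```text
pics
{'time': 0.0, 'q': array([ 1.22516534,  0.38384803,  0.04381808,  1.59959088, -0.0179118 ,
        1.16121802, -0.04988832]), 'dq': array([ 0.000902  ,  0.00040976,  0.00125026, -0.00086366, -0.00055423,
        0.0007076 ,  0.00143627]), 'effort': array([ 3.02185126e-04, -4.33459318e+01,  1.02477103e+00, -2.49515730e+01,
        1.05689600e-02,  1.13083818e-02,  1.86251526e-06]), 'eef_pos': array([ 0.15921755, -0.62920994,  0.22987068]), 'ee_rot': array([-3.11487147e+00, -3.88128654e-01,  7.16063656e-04]), 'wrist_force': array([ 0.36277186, -0.7232625 ,  0.13531385]), 'moment': array([ 0.01942268, -0.05624225, -0.0009995 ]), 'gripper_force': 0.0, 'width': 0.9972039638695199}
top [[-0.027 -0.989  0.148  0.41 ]
 [-1.     0.027 -0.002 -0.072]
 [-0.002 -0.148 -0.989  0.922]
 [ 0.     0.     0.     1.   ]] [[394.19096987   0.         260.74686809]
 [  0.         394.19096987 191.1384913 ]
 [  0.           0.           1.        ]] [-0.10230357  0.          0.          0.          0.        ]
side [[-0.989 -0.109  0.096  0.447]
 [-0.143  0.623 -0.769  0.724]
 [ 0.023 -0.775 -0.632  0.696]
 [ 0.     0.     0.     1.   ]] [[489.89336249   0.         244.35714868]
 [  0.         489.89336249 185.87959244]
 [  0.           0.           1.        ]] [-0.04677834  0.          0.          0.          0.        ]
```

View pics/top0.png

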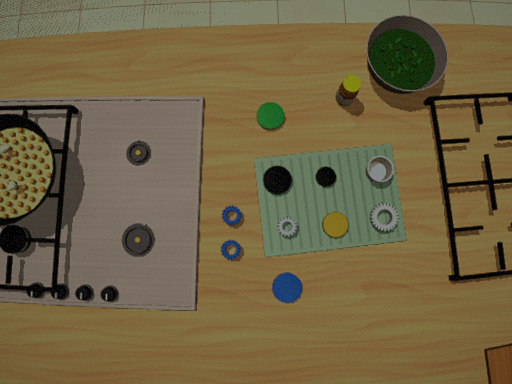

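View pics/side0.png

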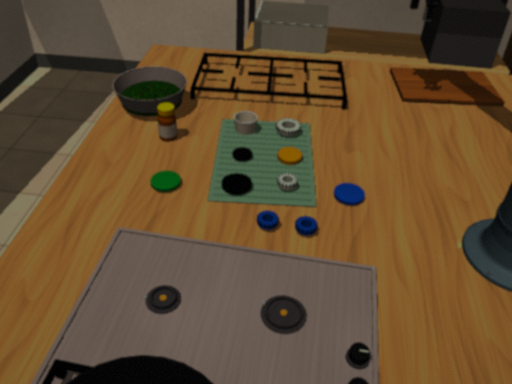

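The top view shows the large cap at (278,180), small cap (326,177), small crown (288,227), large crown (384,217), jar lid (335,224) and ramekin (380,169). The small burner is at (138,153) and the large burner at (138,240). The side view shows the same layout: caps (237,184) and (243,154), crowns (288,182) and (288,128), burners (163,298) and (284,313).

```bash
cat >> h.py <<'E'
def blob(d,seed,kind,r=22):
    """contour of the dark/bright blob around seed pixel (upsampled crop, Otsu)"""
    g=d['image'].astype(np.float32); g=g.min(2) if kind=='bright' else g.max(2)
    x0,y0=int(seed[0])-r,int(seed[1])-r; c=g[y0:y0+2*r+1,x0:x0+2*r+1]
    k=8; c=cv2.resize(c,None,fx=k,fy=k,interpolation=cv2.INTER_CUBIC)
    c=np.clip(c,0,255).astype(np.uint8)
    t,m=cv2.threshold(c,0,255,cv2.THRESH_OTSU+(cv2.THRESH_BINARY_INV if kind!='bright' else 0))
    cs,_=cv2.findContours(m,cv2.RETR_EXTERNAL,cv2.CHAIN_APPROX_NONE)
    ct=min((q for q in cs if len(q)>60),key=lambda q:np.linalg.norm(cv2.minEnclosingCircle(q)[0]-np.array([k*r+4,k*r+4])))
    ct=cv2.convexHull(ct)
    mm=np.zeros_like(m); cv2.drawContours(mm,[ct],-1,255,-1)
    ct=max(cv2.findContours(mm,cv2.RETR_EXTERNAL,cv2.CHAIN_APPROX_NONE)[0],key=len)[:,0].astype(float)
    return (ct+.5)/k-.5+[x0,y0]
def circ(P):
    A=np.c_[2*P[:,:2],np.ones(len(P))]; s=np.linalg.lstsq(A,(P[:,:2]**2).sum(1),rcond=None)[0]
    R=np.sqrt(s[2]+s[0]**2+s[1]**2); return s[:2],R,(np.hypot(*(P[:,:2]-s[:2]).T)-R).std()
def tri(d1,u1,d2,u2):
    (o1,r1),(o2,r2)=ray(d1,u1),ray(d2,u2); r1,r2=r1[0],r2[0]
    s=np.linalg.lstsq(np.c_[r1,-r2],o2-o1,rcond=None)[0]; a,b=o1+s[0]*r1,o2+s[1]*r2
    return (a+b)/2,np.linalg.norm(a-b)
E
python3 - <<'E'
from h import *
T=pickle.load(open('top0.pkl','rb'));S=pickle.load(open('side0.pkl','rb'))
CT,CS=cloud(T),cloud(S)
I={'capL':((278,180),(237,184),'dark',.018),'capS':((326,177),(243,154),'dark',.018),'crL':((384,217),(288,128),'bright',.028),'crS':((288,227),(288,182),'bright',.028),'buL':((138,240),(284,313),'dark',.02),'buS':((138,153),(163,298),'dark',.02)}
for n,(a,b,k,z) in I.items():
    res=[]
    for d,s,C in((T,a,CT),(S,b,CS)):
        try:
            c=blob(d,s,k,r=26 if n=='buL' and d is S else 22 if n in('capL','crL','buL','buS') else 17); e=cv2.fitEllipse(c.astype(np.float32))
            ctr,R,sd=circ(onz(d,c,z)); res.append(e[0])
            m=np.zeros((384,512),np.uint8); cv2.fillPoly(m,[c.round().astype(int)],1)
            zz=C[...,2][m>0]; zz=zz[np.isfinite(zz)]
            print(n,'px',np.round(e[0],1),np.round(e[1],1),'xy',ctr.round(4),'D',round(2*R*1000,1),'sd',round(sd*1000,2),'z pct',np.percentile(zz,[5,25,50,75,95]).round(4) if len(zz) else None)
        except Exception as ex: print(n,ex)
    if len(res)==2:
        p,g=tri(T,res[0],S,res[1]); print('   tri',p.round(4),g.round(4))
for n,a in {'mat':(305,200),'hob':(170,200),'wood':(230,290)}.items(): print(n,np.nanmedian(CT[a[1]-4:a[1]+5,a[0]-4:a[0]+5,2]))
im=lambda d,x,y,w,h,k:cv2.resize(d['image'][y:y+h,x:x+w,::-1],None,fx=k,fy=k,interpolation=cv2.INTER_CUBIC)
A=np.hstack([im(T,105,130,66,132,4.5),im(T,255,145,100,132,4.5)])[:594]
cv2.imwrite('pics/crop1.png',A); print(A.shape)
E
```

```text
capL px [277.2 180.1] [28.8 30. ] xy [ 0.5696 -0.1128] D 68.9 sd 0.66 z pct [0.0042 0.0167 0.0182 0.0195 0.0212]
capL px [236.7 184.1] [22.5 31.6] xy [ 0.568  -0.1051] D 74.7 sd 1.82 z pct [0.0056 0.0173 0.0195 0.0208 0.0222]
   tri [ 0.5699 -0.1131  0.0107] 0.0016
capS px [325.7 176.8] [20.2 21.6] xy [ 0.5742 -0.2264] D 49.4 sd 0.61 z pct [0.0038 0.0165 0.018  0.0194 0.0211]
capS px [242.1 154.2] [14.5 20.8] xy [ 0.5727 -0.2186] D 55.3 sd 1.95 z pct [0.0059 0.0149 0.0189 0.0203 0.0217]
   tri [ 0.5746 -0.2274  0.0114] 0.0015
crL px [384.6 216.3] [27.2 28. ] xy [ 0.4769 -0.3562] D 64.0 sd 0.5 z pct [0.0031 0.0062 0.0258 0.0277 0.0294]
crL px [287.4 135.1] [36.3 52.1] xy [ 0.473  -0.3091] D 147.9 sd 8.79 z pct [0.0029 0.0052 0.0066 0.019  0.0293]
   tri [ 0.4767 -0.3692 -0.0135] 0.0063
crS px [288. 227.] [41.3 41.3] xy [ 0.4595 -0.1332] D 91.3 sd 4.99 z pct [0.0019 0.0034 0.0046 0.0063 0.0281]
crS px [287.1 178.6] [12.6 18.6] xy [ 0.4595 -0.1306] D 43.3 sd 0.91 z pct [0.0106 0.0255 0.0279 0.0288 0.0304]
   tri [ 0.4594 -0.1333  0.0256] 0.0003
buL px [137.9 239.7] [32.7 33.8] xy [0.4394 0.212 ] D 77.1 sd 0.36 z pct [0.0082 0.0102 0.0117 0.0135 0.0194]
buL px [283.3 314.3] [38.2 46.1] xy [0.4379 0.2232] D 76.7 sd 0.26 z pct [0.0098 0.0115 0.0129 0.0146 0.0203]
   tri [0.4386 0.2156 0.008 ] 0.0019
buS px [138.4 152.7] [24.2 25.4] xy [0.6446 0.2146] D 60.4 sd 0.38 z pct [0.0083 0.01   0.0118 0.014  0.0189]
buS px [163.  299.2] [28.3 35.7] xy [0.6426 0.2259] D 60.0 sd 0.22 z pct [0.0093 0.0111 0.0126 0.0151 0.0202]
   tri [0.6466 0.2181 0.0085] 0.0016
mat 0.004488073425912231
hob 0.008632701879521587
wood -0.0008449117024647013
(594, 747, 3)
```

View pics/crop1.png

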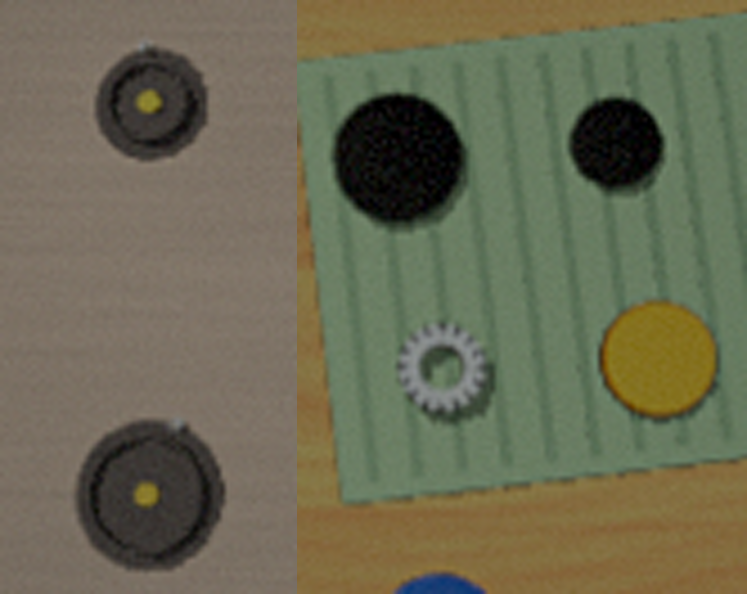

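The crop shows each cup's inner ring sitting inside a wider dark base, with yellow centre dots at about (138,152) and (138,240). The spark plugs are on the +x side. Next I refine the centres, with the plate outline at z=0.010.

```bash
cat > m.py <<'E'
from h import *
T=pickle.load(open('top0.pkl','rb'));S=pickle.load(open('side0.pkl','rb'))
def wellipse(d,s,thr,r,kind):
    g=d['image'].astype(np.float32); g=g.min(2) if kind=='b' else g.max(2)
    k=8;x0,y0=s[0]-r,s[1]-r
    c=cv2.resize(g[y0:y0+2*r+1,x0:x0+2*r+1],None,fx=k,fy=k,interpolation=cv2.INTER_CUBIC)
    m=((c>thr) if kind=='b' else (c<thr)).astype(np.uint8)
    n,l,st,ce=cv2.connectedComponentsWithStats(m)
    i=1+np.argmax(st[1:,4]); ct=cv2.findContours((l==i).astype(np.uint8),cv2.RETR_EXTERNAL,cv2.CHAIN_APPROX_NONE)[0][0]
    h=cv2.convexHull(ct); mm=np.zeros_like(m); cv2.drawContours(mm,[h],-1,255,-1)
    ct=cv2.findContours(mm,cv2.RETR_EXTERNAL,cv2.CHAIN_APPROX_NONE)[0][0][:,0]
    return (ct+.5)/k-.5+[x0,y0]
if __name__=='__main__':
    for n,a,ra,b,rb,ta,kind,z in [('crL',(384,217),17,(288,128),15,None,'b',.028),('crS',(288,227),14,(288,182),14,None,'b',.028),('capL',(278,180),20,(237,184),20,35,'d',.018),('capS',(326,177),15,(243,154),15,35,'d',.018)]:
        cc=[]
        for d,s,r in((T,a,ra),(S,b,rb)):
            g=d['image'][s[1]-r:s[1]+r,s[0]-r:s[0]+r]; g=g.min(2) if kind=='b' else g.max(2)
            t=ta or np.percentile(g,97)*.35+np.median(g)*.65
            t=ta or 130 if 0 else t
            c=wellipse(d,s,t,r,kind); ctr,R,sd=circ(onz(d,c,z)); e=cv2.fitEllipse(c.astype(np.float32)); cc.append(e[0])
            print(n,'thr',t,np.percentile(g,[3,50,97]),np.round(e[0],1),ctr.round(4),'D',round(R*2e3,1),'sd',round(sd*1e3,2))
        p,g=tri(T,cc[0],S,cc[1]); print('   tri',p.round(4),g.round(4))
    for n,a,b in(('buL',(138,240),(284,313)),('buS',(138,153),(163,298))):
        cc=[]
        for d,s in((T,a),(S,b)):
            c=blob(d,s,'dark',26 if d is S else 22); ctr,R,sd=circ(onz(d,c,.011))
            r=5; g=d['image'][s[1]-r:s[1]+r+1,s[0]-r:s[0]+r+1].astype(float); w=np.clip(g[...,0]-g[...,2]-25,0,None); v,u=np.mgrid[-r:r+1,-r:r+1]; y=np.array([(w*u).sum(),(w*v).sum()])/w.sum()+s; cc.append(y)
            print(n,ctr.round(4),'D',round(R*2e3,1),'dot',y.round(1),onz(d,y,.014).round(4))
        p,g=tri(T,cc[0],S,cc[1]); print('   dot tri',p.round(4),g.round(4))
E
python3 m.py
```

```text
crL thr 107.0 [ 45.  93. 133.] [384.6 216.4] [ 0.4767 -0.3562] D 63.5 sd 0.47
crL thr 80.15 [ 36.  63. 112.] [288.2 124.4] [ 0.4738 -0.3555] D 61.7 sd 0.59
   tri [ 0.4752 -0.3562  0.0273] 0.0029
crS thr 110.95 [ 53.  98. 135.] [286.6 225.9] [ 0.4619 -0.1301] D 43.2 sd 0.34
crS thr 85.07849999999999 [ 38.    73.   107.51] [287.  178.6] [ 0.4596 -0.1304] D 42.6 sd 0.86
   tri [ 0.4607 -0.1301  0.0281] 0.0023
capL thr 35 [  0. 110. 129.] [277.1 179.7] [ 0.5705 -0.1124] D 65.5 sd 0.38
capL thr 35 [  1.  92. 105.] [236.6 184.1] [ 0.5682 -0.1051] D 71.2 sd 1.57
   tri [ 0.5704 -0.1127  0.0112] 0.0022
capS thr 35 [  0. 109. 127.] [325.5 176.4] [ 0.5751 -0.2261] D 46.1 sd 0.34
capS thr 35 [  1.  95. 103.] [242.1 154.2] [ 0.5728 -0.2186] D 51.4 sd 1.6
   tri [ 0.575  -0.2271  0.0118] 0.0023
buL [0.4397 0.2148] D 77.9 dot [137.1 239.5] [[0.4399 0.2156 0.014 ]]
buL [0.4378 0.2165] D 77.8 dot [283.3 312.1] [[0.4381 0.2155 0.014 ]]
   dot tri [0.439  0.2156 0.0141] 0.0018
buS [0.647  0.2175] D 61.0 dot [137.7 152.2] [[0.6475 0.2182 0.014 ]]
buS [0.6452 0.2192] D 60.8 dot [162.6 297.2] [[0.646  0.2182 0.014 ]]
   dot tri [0.6468 0.2181 0.014 ] 0.0014
```

>>> jog_arm(commands=[[0, 0, 7.1, 0, 0, 0, 0.085], [0, 0, 7.1, 0, 0, 0, 0.085], [0, 0, 0, 0.03, -0.026, 0.005, 0.085], [0, 0, 0, 0.03, -0.026, 0.005, 0.085], [0, 0, 0, 0.03, -0.026, 0.005, 0.085], [0, 0, 0, 0.03, -0.026, 0.005, 0.085], [0, 0, 0, 0.03, -0.026, 0.005, 0.085], [0, 0, 0, 0.03, -0.026, 0.005, 0.085], [0, 0, 0, 0.03, -0.026, 0.005, 0.085], [0, 0, 0, 0.03, -0.026, 0.005, 0.085]])

```text
time: 0.93
eef_pos: [0.4002, -0.4204, 0.1906]
ee_rot: [-3.141, 0.0, 0.001]
wrist_force: [-0.0, -1.1, -1.0]
width: 0.992
gripper_force: 0.0
```

>>> jog_arm(commands=[[0, 0, 0, 0.025, -0.0215, 0.02, 0.085], [0, 0, 0, 0.025, -0.0215, 0.02, 0.085], [0, 0, 0, 0.025, -0.0215, 0.02, 0.085], [0, 0, 0, 0, 0, 0.03, 0.085], [0, 0, 0, 0, 0, 0.03, 0.085], [0, 0, 0, 0, 0, 0.03, 0.085], [0, 0, 0, 0, 0, 0.02, 0.085], [0, 0, 0, 0, 0, 0.01, 0.085], [0, 0, 0, 0, 0, 0, 0.085]])

```text
time: 1.68
eef_pos: [0.4719, -0.3559, 0.0081]
ee_rot: [-3.138, -0.0, 0.009]
wrist_force: [-0.1, 0.0, 0.3]
width: 0.996
gripper_force: 0.0
```

Run:
```python
from h import *
print(ctrl.state()['eef_pos'],ctrl.state()['wrist_force'])
d=shot('side'); t=shot('top')
A=cv2.resize(d['image'][70:190,210:370,::-1],None,fx=3,fy=3,interpolation=cv2.INTER_CUBIC)
B=cv2.resize(t['image'][150:270,320:430,::-1],None,fx=2.8,fy=3,interpolation=cv2.INTER_CUBIC)
cv2.imwrite('pics/g1.png',np.hstack([A,B]))
```

```text
[ 0.47191292 -0.35592324  0.00807932] [-0.1249853   0.04883347  0.31636261]
```

View pics/g1.png

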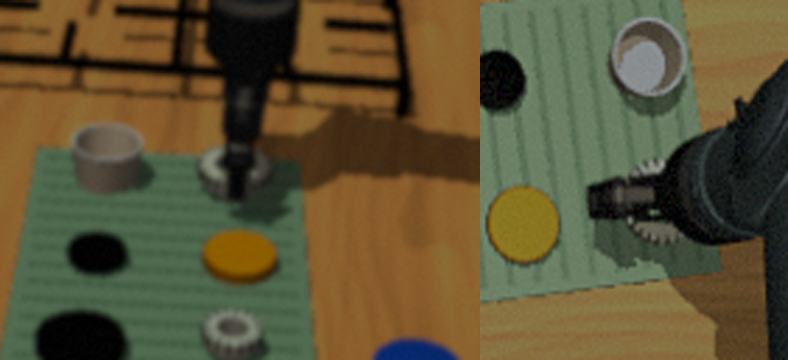

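The open fingers straddle the crown along y, one on each side, and clear the lid and the bowl. I shift 3 mm in +x and close.

>>> jog_arm(commands=[[0, 0, 0, 0.003, 0, 0, 0.085], [0, 0, 0, 0, 0, 0, 0.07], [0, 0, 0, 0, 0, 0, 0.05], [0, 0, 0, 0, 0, 0, 0.05], [0, 0, 0, 0, 0, 0, 0.05], [0, 0, 0, 0, 0, 0, 0.05]])

```text
time: 2.28
eef_pos: [0.4794, -0.3583, 0.0142]
ee_rot: [3.14, 0.0, 0.005]
wrist_force: [0.0, 2.3, 7.7]
width: 0.723
gripper_force: 63.1
```

>>> jog_arm(commands=[[0, 0, 0, 0, 0, 0, 0.05], [0, 0, 0, 0, 0, 0, 0.05]])

```text
time: 2.45
eef_pos: [0.4794, -0.3583, 0.0142]
ee_rot: [3.14, 0.0, 0.005]
wrist_force: [-0.8, 1.0, 7.2]
width: 0.723
gripper_force: 63.1
```

Run:
```python
from h import *
s=ctrl.state()
for k in s: print(k,np.round(s[k],4))
d=shot('side')
A=cv2.resize(d['image'][70:190,210:370,::-1],None,fx=4,fy=4,interpolation=cv2.INTER_CUBIC)
cv2.imwrite('pics/g2.png',np.clip(A*1.5,0,255))
```

```text
time 2.45
q [ 0.655   0.5611 -0.1006  1.855   0.0802  0.7256 -1.0605]
dq [ 0.0013 -0.0021  0.0012  0.0022 -0.0005  0.0008 -0.0011]
effort [ 3.21700e-01 -4.04382e+01 -8.34000e-02 -1.67964e+01  1.59000e-01
 -5.50200e-01 -1.81000e-02]
eef_pos [ 0.4794 -0.3583  0.0142]
ee_rot [3.1398e+00 5.0000e-04 5.3000e-03]
wrist_force [-0.8322  0.9797  7.2468]
moment [ 0.3621  0.2276 -0.0418]
gripper_force 63.1159
width 0.7235[ WARN:0@1.317] global loadsave.cpp:1063 imwrite_ Unsupported depth image for selected encoder is fallbacked to CV_8U.
```

View pics/g2.png

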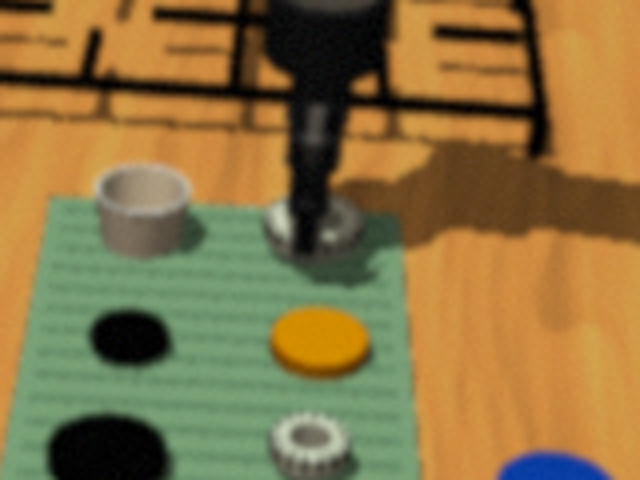

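The pads hold the large crown on its flange (opening about 62 mm). The finger sits a few mm in +x of the crown centre. I lift it.

>>> jog_arm(commands=[[0, 0, 0, 0, 0, -0.01, 0.05], [0, 0, 0, 0, 0, -0.02, 0.05], [0, 0, 0, 0, 0, -0.03, 0.05], [0, 0, 0, 0, 0, -0.03, 0.05], [0, 0, 0, 0, 0, -0.02, 0.05], [0, 0, 0, 0, -0.02, 0, 0.05], [0, 0, 0, 0, -0.035, 0, 0.05], [0, 0, 0, 0, -0.035, 0, 0.05], [0, 0, 0, 0, -0.035, 0, 0.05], [0, 0, 0, 0, -0.035, 0, 0.05]])

```text
time: 3.33
eef_pos: [0.4771, -0.1964, 0.1222]
ee_rot: [3.141, -0.001, 0.002]
wrist_force: [1.2, 0.7, -1.5]
width: 0.72
gripper_force: 65.3
```

>>> jog_arm(commands=[[0, 0, 0, 0, -0.038, 0, 0.05], [0, 0, 0, 0, -0.038, 0, 0.05], [0, 0, 0, 0, -0.038, 0, 0.05], [0, 0, 0, -0.005, -0.038, 0, 0.05], [0, 0, 0, -0.005, -0.038, 0, 0.05], [0, 0, 0, -0.005, -0.038, 0, 0.05], [0, 0, 0, -0.005, -0.038, 0, 0.05], [0, 0, 0, -0.005, -0.038, 0, 0.05], [0, 0, 0, -0.005, -0.038, 0, 0.05], [0, 0, 0, -0.005, -0.038, 0, 0.05]])

```text
time: 4.17
eef_pos: [0.4421, 0.1838, 0.1223]
ee_rot: [3.141, -0.001, 0.003]
wrist_force: [0.4, -0.6, -1.5]
width: 0.72
gripper_force: 65.3
```

>>> jog_arm(commands=[[0, 0, 0, 0, -0.02, 0.02, 0.05], [0, 0, 0, 0, -0.01, 0.02, 0.05], [0, 0, 0, 0, 0, 0.01, 0.05], [0, 0, 0, 0, 0, 0, 0.05], [0, 0, 0, 0, 0, 0, 0.05]])

```text
time: 4.58
eef_pos: [0.4421, 0.2104, 0.071]
ee_rot: [3.14, -0.002, -0.002]
wrist_force: [0.5, 0.1, -1.0]
width: 0.72
gripper_force: 65.5
```

Run:
```python
from h import *
s=ctrl.state()
for k in ('eef_pos','ee_rot','wrist_force','width','time'): print(k,np.round(s[k],4))
d=shot('side'); t=shot('top')
pickle.dump((t,d),open('h1.pkl','wb'))
A=cv2.resize(d['image'][200:360,210:340,::-1],None,fx=3,fy=3,interpolation=cv2.INTER_CUBIC)
B=cv2.resize(t['image'][130:290,80:210,::-1],None,fx=3,fy=3,interpolation=cv2.INTER_CUBIC)
cv2.imwrite('pics/g3.png',np.hstack([A,B]))
```

```text
eef_pos [0.4421 0.2104 0.071 ]
ee_rot [ 3.1396e+00 -2.5000e-03 -2.5000e-03]
wrist_force [ 0.4663  0.1095 -0.9834]
width 0.7203
time 4.5833
```

View pics/g3.png

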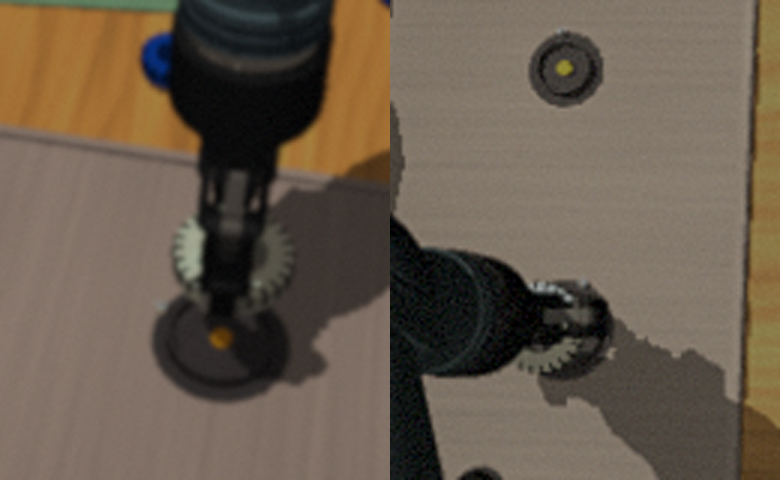

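The held crown shows either side of the finger in both views, side view px x≈268–308 and top view rows 224–254. I measure it from those edges.

```bash
cat >> h.py <<'E'
def held(d,zt,c0,D,bmin=95,tol=.012,rng=.045):
    """centre of a held bright ring of diameter D, top at zt, near c0: angular outer envelope on plane zt, fixed-radius fit"""
    from scipy.optimize import least_squares
    P=cloud(d); im=d['image'].astype(int)
    m=(np.abs(P[...,2]-zt)<tol)&(np.hypot(P[...,0]-c0[0],P[...,1]-c0[1])<rng)&(im.min(2)>bmin)
    zz=P[...,2][m]; v,u=np.nonzero(m); Q=onz(d,np.c_[u,v],zt)[:,:2]
    h=cv2.convexHull(Q.astype(np.float32))[:,0]
    c=np.array(c0[:2],float)
    f=least_squares(lambda c:np.hypot(*(h-c).T)-D/2,c,loss='soft_l1',f_scale=.001)
    return f.x,np.percentile(zz,[50,90]),len(zz),(np.hypot(*(h-f.x).T)-D/2)
E
python3 - <<'E'
from h import *
t,d=pickle.load(open('h1.pkl','rb'))
for n,x in(('top',t),('side',d)):
  P=cloud(x)
  for b in(90,110):
    c,z,N,r=held(x,.085,(.438,.21),.064,b); print(n,b,c.round(4),z.round(4),N,(r*1e3).round(1))
E
```

```text
top 90 [0.4397 0.2125] [0.0845 0.0866] 32 [-0.1 -1.7 -0.8 -6.5  0.3  0.1  0.5 -0.7 -0.3 -0.6 -0.7 -0.5]
top 110 [0.4388 0.212 ] [0.0845 0.0865] 23 [ 0.9 -1.3 -4.1 -1.1  0.5  0.4 -0.1 -0.   0.5  0.2  0.2  0.5]
side 90 [0.4366 0.2106] [0.0849 0.0862] 146 [-0.2 -0.6 -0.7 -0.6 -0.2  0.1 -0.2 -0.3 -0.1  0.5  0.5  0.4 -7.5 -6.8]
side 110 [0.4344 0.2118] [0.0849 0.0862] 107 [ 0.5  0.1  0.3  1.2  1.2 -0.1 -3.9 -7.5 -8.  -4.4 -1.9  0.6  1.8  1.4]
```

>>> jog_arm(commands=[[0, 0, 0, 0.001, -0.004, 0.01, 0.05], [0, 0, 0, 0, 0, 0.012, 0.05], [0, 0, 0, 0, 0, 0.01, 0.05], [0, 0, 0, 0, 0, 0.005, 0.05], [0, 0, 0, 0, 0, 0.003, 0.05], [0, 0, 0, 0, 0, 0.002, 0.05], [0, 0, 0, 0, 0, 0.002, 0.05], [0, 0, 0, 0, 0, 0, 0.05], [0, 0, 0, 0, 0, 0, 0.05]])

```text
time: 5.43
eef_pos: [0.4436, 0.2165, 0.0274]
ee_rot: [-3.141, -0.0, -0.001]
wrist_force: [1.3, -0.9, -1.9]
width: 0.718
gripper_force: 65.5
```

>>> jog_arm(commands=[[0, 0, 0, -0.0005, 0.002, 0, 0.05], [0, 0, 0, 0, 0, 0.001, 0.05], [0, 0, 0, 0, 0, 0.001, 0.05], [0, 0, 0, 0, 0, 0.001, 0.05], [0, 0, 0, 0, 0, 0.001, 0.05], [0, 0, 0, 0, 0, 0.001, 0.05], [0, 0, 0, 0, 0, 0, 0.05]])

```text
time: 6.02
eef_pos: [0.4429, 0.2144, 0.0222]
ee_rot: [3.142, 0.0, -0.0]
wrist_force: [-0.5, 1.1, -0.7]
width: 0.723
gripper_force: 65.6
```

Almost at contact, so I continue in small steps and watch the force.

>>> jog_arm(commands=[[0, 0, 0, 0, 0, 0.001, 0.05], [0, 0, 0, 0, 0, 0.001, 0.05], [0, 0, 0, 0, 0, 0, 0.05]])

```text
time: 6.27
eef_pos: [0.443, 0.2144, 0.0221]
ee_rot: [3.14, 0.0, -0.001]
wrist_force: [-4.6, -2.9, 14.3]
width: 0.717
gripper_force: 67.1
```

>>> jog_arm(commands=[[0, 0, 0, 0, 0, -0.0015, 0.05], [0, 0, 0, 0, 0, 0, 0.063], [0, 0, 0, 0, 0, 0, 0.067], [0, 0, 0, 0, 0, 0, 0.072], [0, 0, 0, 0, 0, 0, 0.085], [0, 0, 0, 0, 0, 0, 0.085], [0, 0, 0, 0, 0, -0.02, 0.085], [0, 0, 0, 0, 0, -0.03, 0.085], [0, 0, 0, 0, 0, -0.03, 0.085], [0, 0, 0, 0, 0, -0.02, 0.085]])

```text
time: 7.1
eef_pos: [0.4438, 0.2151, 0.124]
ee_rot: [-3.14, -0.0, -0.003]
wrist_force: [0.8, 0.7, 1.0]
width: 0.998
gripper_force: 0.0
```

>>> jog_arm(commands=[[0, 0, 0, 0.012, 0.036, 0, 0.085], [0, 0, 0, 0.012, 0.036, 0, 0.085], [0, 0, 0, 0.012, 0.036, 0, 0.085], [0, 0, 0, 0.012, 0.036, 0, 0.085], [0, 0, 0, 0.012, 0.036, 0, 0.085], [0, 0, 0, 0.012, 0.036, 0, 0.085], [0, 0, 0, 0.012, 0.036, 0, 0.085], [0, 0, 0, 0.012, 0.036, 0, 0.085], [0, 0, 0, 0.03, 0.03, 0, 0.085], [0, 0, 0, 0, 0.009, 0, 0.085]])

```text
time: 7.93
eef_pos: [0.5726, -0.1199, 0.1221]
ee_rot: [3.138, -0.013, 0.009]
wrist_force: [0.6, -1.0, 0.8]
width: 0.994
gripper_force: 0.0
```

```bash
cat > f.py <<'E'
from h import *
import sys
n=sys.argv[1]
s=ctrl.state()
for k in ('eef_pos','ee_rot','wrist_force','width','time'): print(k,np.round(s[k],4))
d=shot('side'); t=shot('top')
pickle.dump((t,d),open(n+'.pkl','wb'))
def im(d,x,y,w,h,k): return cv2.resize(d['image'][y:y+h,x:x+w,::-1],None,fx=k,fy=k,interpolation=cv2.INTER_CUBIC)
a=[int(v) for v in sys.argv[2:]]
cv2.imwrite(f'pics/{n}.png',np.hstack([im(d,a[0],a[1],100,100,3.9),im(t,a[2],a[3],100,100,3.9)]))
E
python3 f.py r1 235 260 88 190
python3 - <<'E'
from h import *
t,d=pickle.load(open('r1.pkl','rb'))
for n,x in(('top',t),('side',d)):
  for b in(90,105,120):
    c,z,N,r=held(x,.036,(.439,.215),.064,b); print(n,b,c.round(4),z.round(4),N,(r*1e3).round(1).std())
E
```

```text
eef_pos [ 0.5726 -0.1199  0.1221]
ee_rot [ 3.1379 -0.0129  0.0089]
wrist_force [ 0.644  -1.0489  0.8295]
width 0.9936
time 7.9333
top 90 [0.4398 0.2151] [0.0351 0.0371] 407 0.4291662538799943
top 105 [0.4392 0.2152] [0.0351 0.0371] 374 0.5115623129199414
top 120 [0.4392 0.2168] [0.0351 0.037 ] 332 0.7730243635660307
side 90 [0.4378 0.2157] [0.0362 0.0376] 577 0.586477242146322
side 105 [0.4396 0.215 ] [0.0362 0.0376] 456 0.959615380245927
side 120 [0.4343 0.2213] [0.0362 0.0375] 236 4.298476452298428
```

View pics/r1.png

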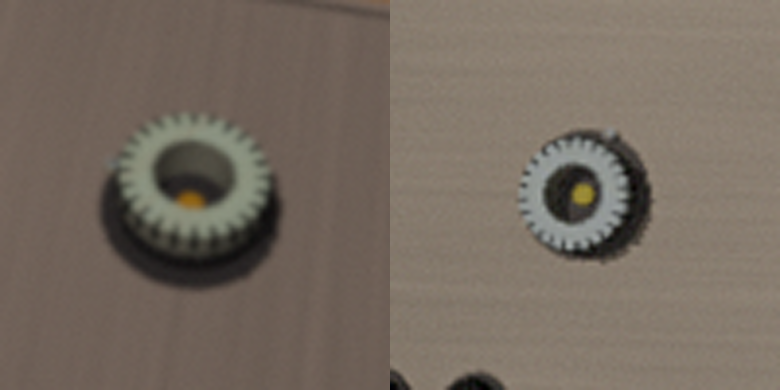

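The large crown is seated centred: top at z≈0.036, within 0.5 mm of the cup centre in both views. Next is the large cap.

>>> jog_arm(commands=[[0, 0, 0, -0.0035, -0.0065, 0.02, 0.076], [0, 0, 0, 0, 0, 0.03, 0.076], [0, 0, 0, 0, 0, 0.03, 0.076], [0, 0, 0, 0, 0, 0.01, 0.076], [0, 0, 0, 0, 0, 0, 0.076], [0, 0, 0, 0, 0, 0, 0.076]])

```text
time: 8.53
eef_pos: [0.5644, -0.104, 0.0318]
ee_rot: [-3.141, -0.003, 0.002]
wrist_force: [0.7, 0.2, 0.1]
width: 0.888
gripper_force: 0.0
```

>>> jog_arm(commands=[[0, 0, 0, 0.0045, 0.0095, 0, 0.076], [0, 0, 0, 0, 0, 0, 0.076], [0, 0, 0, 0, 0, 0, 0.076]])

```text
time: 8.78
eef_pos: [0.5714, -0.1168, 0.0338]
ee_rot: [3.14, -0.003, 0.006]
wrist_force: [-0.1, 0.4, -0.5]
width: 0.887
gripper_force: 0.0
```

```bash
python3 f.py c1 187 125 225 130
```

```text
eef_pos [ 0.5714 -0.1168  0.0338]
ee_rot [ 3.1402 -0.0033  0.0063]
wrist_force [-0.0526  0.3939 -0.5239]
width 0.8868
time 8.7833
```

View pics/c1.png

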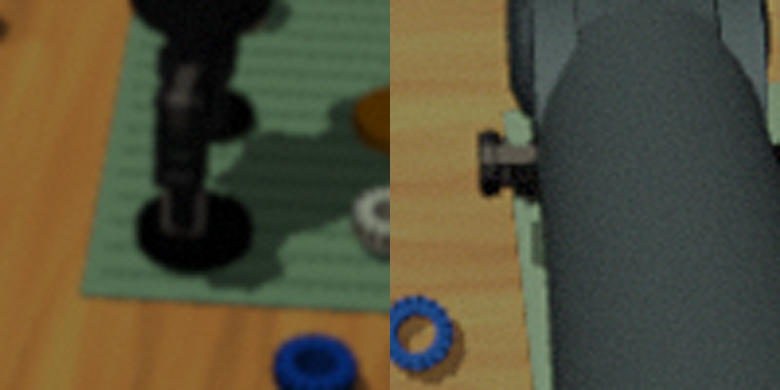

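The finger stands just short of the large cap's edge, above the mat. I need about 3 mm of correction before descending.

>>> jog_arm(commands=[[0, 0, 0, -0.0015, -0.003, 0, 0.078], [0, 0, 0, 0, 0, 0, 0.078], [0, 0, 0, 0, 0, 0, 0.078]])

```text
time: 9.13
eef_pos: [0.5677, -0.1114, 0.0319]
ee_rot: [-3.141, -0.001, 0.0]
wrist_force: [0.9, 1.1, -0.7]
width: 0.915
gripper_force: 0.0
```

>>> jog_arm(commands=[[0, 0, 0, 0, 0, 0, 0.078], [0, 0, 0, 0, 0, 0, 0.078], [0, 0, 0, 0, 0, 0, 0.078], [0, 0, 0, 0, 0, 0, 0.078]])

```text
time: 9.47
eef_pos: [0.5679, -0.1122, 0.0317]
ee_rot: [3.142, -0.0, -0.0]
wrist_force: [0.1, 0.1, 0.2]
width: 0.915
gripper_force: 0.0
```

>>> jog_arm(commands=[[0, 0, 0, 0.001, 0.001, 0.006, 0.078], [0, 0, 0, 0, 0, 0.008, 0.078], [0, 0, 0, 0, 0, 0.008, 0.078], [0, 0, 0, 0, 0, 0.005, 0.078], [0, 0, 0, 0, 0, 0.003, 0.078], [0, 0, 0, 0, 0, 0, 0.078], [0, 0, 0, 0, 0, 0, 0.078], [0, 0, 0, 0, 0, 0, 0.078]])

```text
time: 10.13
eef_pos: [0.5692, -0.1131, 0.0019]
ee_rot: [3.142, 0.0, 0.001]
wrist_force: [0.1, -0.1, 0.2]
width: 0.914
gripper_force: 0.0
```

>>> jog_arm(commands=[[0, 0, 0, 0, 0, 0.001, 0.072], [0, 0, 0, 0, 0, 0, 0.069], [0, 0, 0, 0, 0, 0, 0.067], [0, 0, 0, 0, 0, 0, 0.06], [0, 0, 0, 0, 0, 0, 0.055], [0, 0, 0, 0, 0, 0, 0.055], [0, 0, 0, 0, 0, 0, 0.055]])

```text
time: 10.72
eef_pos: [0.5693, -0.1131, 0.0019]
ee_rot: [3.141, 0.0, 0.001]
wrist_force: [-2.4, 0.6, 4.7]
width: 0.762
gripper_force: 65.6
```

>>> jog_arm(commands=[[0, 0, 0, 0, 0, -0.01, 0.055], [0, 0, 0, 0, 0, -0.02, 0.055], [0, 0, 0, 0, 0, -0.03, 0.055], [0, 0, 0, 0, 0, -0.03, 0.055], [0, 0, 0, -0.01, -0.025, -0.01, 0.055], [0, 0, 0, -0.0145, -0.035, 0, 0.055], [0, 0, 0, -0.0145, -0.035, 0, 0.055], [0, 0, 0, -0.0145, -0.035, 0, 0.055], [0, 0, 0, -0.0145, -0.035, 0, 0.055], [0, 0, 0, -0.0145, -0.035, 0, 0.055]])

```text
time: 11.55
eef_pos: [0.4851, 0.0881, 0.1011]
ee_rot: [3.141, -0.001, 0.0]
wrist_force: [0.9, 1.1, -2.2]
width: 0.762
gripper_force: 67.4
```

>>> jog_arm(commands=[[0, 0, 0, -0.0145, -0.035, 0, 0.055], [0, 0, 0, -0.0145, -0.035, 0, 0.055], [0, 0, 0, -0.012, -0.035, 0, 0.055], [0, 0, 0, -0.006, -0.022, 0.01, 0.055], [0, 0, 0, 0, 0, 0.02, 0.055], [0, 0, 0, 0, 0, 0.01, 0.055], [0, 0, 0, 0, 0, 0, 0.055], [0, 0, 0, 0, 0, 0, 0.055], [0, 0, 0, 0, 0, 0, 0.055], [0, 0, 0, 0, 0, 0, 0.055]])

```text
time: 12.38
eef_pos: [0.4406, 0.213, 0.0616]
ee_rot: [-3.141, 0.004, -0.002]
wrist_force: [-0.4, -0.3, -2.1]
width: 0.759
gripper_force: 67.3
```

```bash
python3 f.py c2 235 230 88 190
```

```text
eef_pos [0.4406 0.213  0.0616]
ee_rot [-3.1414e+00  4.0000e-03 -2.5000e-03]
wrist_force [-0.3791 -0.3349 -2.1284]
width 0.7585
time 12.3833
```

View pics/c2.png

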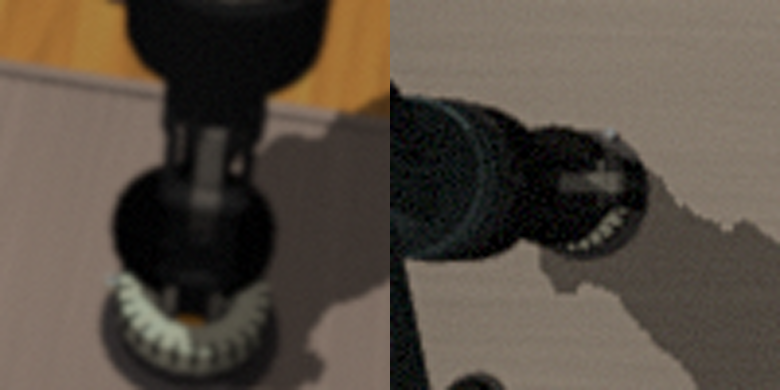

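In the side view the held cap spans px x≈264 to 305 at row ≈288, just above the crown.

```bash
cat >> h.py <<'E'
def xext(d,rows,cols,z,t=40,black=True):
    """midpoint x of a dark blob's columns over rows, cast on plane z"""
    g=d['image'].max(2)if black else 255-d['image'].min(2).astype(int); o=[]
    for r in rows:
        k=np.nonzero(g[r,cols[0]:cols[1]]<t)[0]+cols[0]; o.append((k[-1]-k[0]+1,k[0],k[-1],r))
    w=max(q[0] for q in o); o=[q for q in o if q[0]>=w-1]
    P=onz(d,[[q[1]-.5,q[3]] for q in o],z),onz(d,[[q[2]+.5,q[3]] for q in o],z)
    return o,((P[0]+P[1])/2).mean(0),np.linalg.norm(P[0]-P[1],axis=1).mean()
E
python3 - <<'E'
from h import *
t,d=pickle.load(open('c2.pkl','rb'))
for th in(30,40,50): print(xext(d,range(278,300),(255,320),.074,th))
E
```

```text
([(np.int64(40), np.int64(265), np.int64(304), 284), (np.int64(40), np.int64(265), np.int64(304), 285), (np.int64(40), np.int64(265), np.int64(304), 286), (np.int64(40), np.int64(265), np.int64(304), 287), (np.int64(41), np.int64(265), np.int64(305), 288), (np.int64(41), np.int64(265), np.int64(305), 289), (np.int64(40), np.int64(265), np.int64(304), 290), (np.int64(40), np.int64(265), np.int64(304), 291), (np.int64(40), np.int64(265), np.int64(304), 292), (np.int64(40), np.int64(265), np.int64(304), 293)], array([0.44055009, 0.21417658, 0.074     ]), np.float64(0.06477368173749667))
([(np.int64(41), np.int64(265), np.int64(305), 286), (np.int64(42), np.int64(264), np.int64(305), 287), (np.int64(42), np.int64(264), np.int64(305), 288), (np.int64(42), np.int64(264), np.int64(305), 289), (np.int64(41), np.int64(265), np.int64(305), 290), (np.int64(41), np.int64(265), np.int64(305), 291), (np.int64(41), np.int64(265), np.int64(305), 292), (np.int64(41), np.int64(265), np.int64(305), 293)], array([0.44004456, 0.21615923, 0.074     ]), np.float64(0.0665389385849074))
([(np.int64(42), np.int64(264), np.int64(305), 285), (np.int64(42), np.int64(264), np.int64(305), 286), (np.int64(42), np.int64(264), np.int64(305), 287), (np.int64(43), np.int64(264), np.int64(306), 288), (np.int64(42), np.int64(264), np.int64(305), 289), (np.int64(42), np.int64(264), np.int64(305), 290)], array([0.44073531, 0.21217014, 0.074     ]), np.float64(0.06807555467767833))
```

>>> jog_arm(commands=[[0, 0, 0, -0.002, -0.001, 0.005, 0.055], [0, 0, 0, 0, 0, 0.008, 0.055], [0, 0, 0, 0, 0, 0.008, 0.055], [0, 0, 0, 0, 0, 0.004, 0.055], [0, 0, 0, 0, 0, 0.002, 0.055], [0, 0, 0, 0, 0, 0, 0.055], [0, 0, 0, 0, 0, 0, 0.055], [0, 0, 0, 0, 0, 0, 0.055], [0, 0, 0, 0, 0, 0, 0.055]])

```text
time: 13.23
eef_pos: [0.4377, 0.2151, 0.0341]
ee_rot: [-3.141, -0.0, -0.001]
wrist_force: [0.7, -0.4, -1.8]
width: 0.757
gripper_force: 67.4
```

>>> jog_arm(commands=[[0, 0, 0, 0.001, 0.001, 0.001, 0.055], [0, 0, 0, 0, 0, 0.001, 0.055], [0, 0, 0, 0, 0, 0.001, 0.055], [0, 0, 0, 0, 0, 0.001, 0.055], [0, 0, 0, 0, 0, 0.001, 0.055], [0, 0, 0, 0, 0, 0, 0.055], [0, 0, 0, 0, 0, 0, 0.055]])

```text
time: 13.82
eef_pos: [0.4384, 0.214, 0.0287]
ee_rot: [-3.141, -0.0, 0.0]
wrist_force: [0.5, 0.3, -2.0]
width: 0.759
gripper_force: 67.4
```

>>> jog_arm(commands=[[0, 0, 0, 0, 0, 0.001, 0.055], [0, 0, 0, 0, 0, 0.0005, 0.055], [0, 0, 0, 0, 0, 0, 0.055]])

```text
time: 14.07
eef_pos: [0.4386, 0.2141, 0.0279]
ee_rot: [3.141, 0.0, 0.0]
wrist_force: [-1.1, -0.9, 4.0]
width: 0.764
gripper_force: 67.9
```

>>> jog_arm(commands=[[0, 0, 0, 0, 0, -0.0005, 0.055], [0, 0, 0, 0, 0, 0, 0.067], [0, 0, 0, 0, 0, 0, 0.07], [0, 0, 0, 0, 0, 0, 0.075], [0, 0, 0, 0, 0, 0, 0.085], [0, 0, 0, 0, 0, 0, 0.085], [0, 0, 0, 0, 0, -0.02, 0.085], [0, 0, 0, 0, 0, -0.03, 0.085], [0, 0, 0, 0, 0, -0.03, 0.085], [0, 0, 0, 0, 0, -0.01, 0.085]])

```text
time: 14.9
eef_pos: [0.441, 0.2155, 0.1218]
ee_rot: [-3.139, -0.0, -0.01]
wrist_force: [0.7, 0.4, -0.1]
width: 0.993
gripper_force: 0.0
```

>>> jog_arm(commands=[[0, 0, 0, 0, 0.038, 0, 0.06], [0, 0, 0, 0, 0.038, 0, 0.06], [0, 0, 0, 0, 0.038, 0, 0.06], [0, 0, 0, 0, 0.038, 0, 0.06], [0, 0, 0, 0, 0.038, 0, 0.06], [0, 0, 0, 0.005, 0.038, 0, 0.06], [0, 0, 0, 0.005, 0.038, 0, 0.06], [0, 0, 0, 0.006, 0.038, 0, 0.06], [0, 0, 0, 0.006, 0.03, 0, 0.06], [0, 0, 0, 0, 0.011, 0, 0.06]])

```text
time: 15.73
eef_pos: [0.4609, -0.1372, 0.1179]
ee_rot: [3.139, -0.012, 0.002]
wrist_force: [1.5, -0.5, 0.4]
width: 0.703
gripper_force: 0.0
```

>>> jog_arm(commands=[[0, 0, 0, 0, 0, 0.02, 0.06], [0, 0, 0, 0, 0, 0.03, 0.06], [0, 0, 0, 0, 0, 0.02, 0.06], [0, 0, 0, 0, 0, 0, 0.06], [0, 0, 0, 0, 0, 0, 0.06], [0, 0, 0, 0, 0, 0, 0.06], [0, 0, 0, 0, 0, 0, 0.06], [0, 0, 0, 0, 0, 0, 0.06]])

```text
time: 16.4
eef_pos: [0.4619, -0.1312, 0.0493]
ee_rot: [3.141, 0.001, 0.005]
wrist_force: [-0.1, 0.3, 0.2]
width: 0.704
gripper_force: 0.0
```

```bash
python3 f.py r2 235 260 88 190
python3 - <<'E'
from h import *
t,d=pickle.load(open('r2.pkl','rb'))
for n,x,s in(('top',t,(136,239)),('side',d,(284,300))):
  c=blob(x,s,'dark',24)
  P=cloud(x); m=(np.hypot(P[...,0]-.439,P[...,1]-.215)<.033)&(x['image'].max(2)<45)&(P[...,2]>.03)
  v,u=np.nonzero(m); Q=onz(x,np.c_[u,v],.044); h=cv2.convexHull(Q[:,:2].astype(np.float32))[:,0]
  print(n,circ(h),np.percentile(P[...,2][m],[5,50,95]).round(4),len(u))
E
```

```text
eef_pos [ 0.4619 -0.1312  0.0493]
ee_rot [3.1408e+00 5.0000e-04 5.0000e-03]
wrist_force [-0.0978  0.2622  0.2143]
width 0.7043
time 16.4
top (array([0.43921302, 0.21316596]), np.float64(0.032249471685569714), np.float64(0.001095688354048524)) [0.0419 0.0446 0.0475] 647
side (array([0.43888822, 0.21863222]), np.float64(0.034208834222914), np.float64(0.0016785371517868946)) [0.0432 0.0456 0.0478] 1019
```

View pics/r2.png

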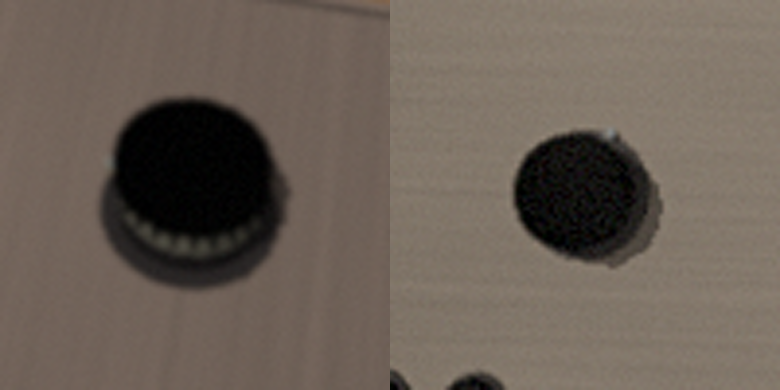

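The large cap lies level and centred on its crown, top at z≈0.046 in both views. Next is the small crown.

>>> jog_arm(commands=[[0, 0, 0, -0.001, 0, 0.01, 0.058], [0, 0, 0, 0, 0, 0.012, 0.058], [0, 0, 0, 0, 0, 0.01, 0.058], [0, 0, 0, 0, 0, 0.004, 0.058], [0, 0, 0, 0, 0, 0, 0.058], [0, 0, 0, 0, 0, 0, 0.058], [0, 0, 0, 0, 0, 0, 0.058]])

```text
time: 17.08
eef_pos: [0.4597, -0.1312, 0.012]
ee_rot: [3.142, -0.0, 0.001]
wrist_force: [0.6, 0.5, 0.2]
width: 0.68
gripper_force: 0.0
```

>>> jog_arm(commands=[[0, 0, 0, 0.001, 0, -0.001, 0.05], [0, 0, 0, 0, 0, 0, 0.046], [0, 0, 0, 0, 0, 0, 0.044], [0, 0, 0, 0, 0, 0, 0.04], [0, 0, 0, 0, 0, 0, 0.035], [0, 0, 0, 0, 0, 0, 0.03], [0, 0, 0, 0, 0, 0, 0.03], [0, 0, 0, 0, 0, 0, 0.03]])

```text
time: 17.75
eef_pos: [0.4611, -0.1312, 0.0138]
ee_rot: [3.141, 0.0, 0.002]
wrist_force: [-2.4, 0.8, 6.0]
width: 0.484
gripper_force: 59.8
```

>>> jog_arm(commands=[[0, 0, 0, 0, 0, -0.01, 0.03], [0, 0, 0, 0, 0, -0.02, 0.03], [0, 0, 0, 0, 0, -0.03, 0.03], [0, 0, 0, 0, 0, -0.03, 0.03], [0, 0, 0, 0.01, -0.02, -0.01, 0.03], [0, 0, 0, 0.016, -0.03, 0, 0.03], [0, 0, 0, 0.016, -0.03, 0, 0.03], [0, 0, 0, 0.016, -0.03, 0, 0.03], [0, 0, 0, 0.016, -0.03, 0, 0.03], [0, 0, 0, 0.016, -0.03, 0, 0.03]])

```text
time: 18.58
eef_pos: [0.5508, 0.0401, 0.1135]
ee_rot: [3.141, -0.001, 0.001]
wrist_force: [0.7, 0.6, -0.6]
width: 0.485
gripper_force: 60.9
```

>>> jog_arm(commands=[[0, 0, 0, 0.016, -0.03, 0, 0.03], [0, 0, 0, 0.016, -0.03, 0, 0.03], [0, 0, 0, 0.016, -0.03, 0, 0.03], [0, 0, 0, 0.016, -0.03, 0, 0.03], [0, 0, 0, 0.016, -0.03, 0, 0.03], [0, 0, 0, 0.01, -0.02, 0.005, 0.03], [0, 0, 0, 0.005, -0.009, 0.02, 0.03], [0, 0, 0, 0, 0, 0.02, 0.03], [0, 0, 0, 0, 0, 0.005, 0.03], [0, 0, 0, 0, 0, 0, 0.03]])

```text
time: 19.42
eef_pos: [0.643, 0.2165, 0.0602]
ee_rot: [3.139, -0.0, -0.009]
wrist_force: [-0.4, -0.9, -0.8]
width: 0.482
gripper_force: 60.9
```

>>> jog_arm(commands=[[0, 0, 0, 0, 0, 0, 0.03], [0, 0, 0, 0, 0, 0, 0.03], [0, 0, 0, 0, 0, 0, 0.03], [0, 0, 0, 0, 0, 0, 0.03]])

```text
time: 19.75
eef_pos: [0.6464, 0.2177, 0.0644]
ee_rot: [-3.141, 0.001, -0.004]
wrist_force: [-0.1, 0.0, -0.9]
width: 0.488
gripper_force: 60.9
```

```bash
python3 f.py s1 115 230 88 100
python3 - <<'E'
from h import *
t,d=pickle.load(open('s1.pkl','rb')); z=ctrl.state()['eef_pos'][2]-.0088+.023; print(z)
for n,x in(('top',t),('side',d)):
  for b in(80,95,110):
    try:
      c,zz,N,r=held(x,z,(.647,.217),.044,b,tol=.01,rng=.032); print(n,b,c.round(4),zz.round(4),N,(r*1e3).round(1))
    except Exception as e: print(n,b,e)
E
```

```text
eef_pos [0.6464 0.2177 0.0644]
ee_rot [-3.1409e+00  1.3000e-03 -3.8000e-03]
wrist_force [-0.0842  0.0399 -0.852 ]
width 0.4878
time 19.75
0.07810504822336359
top 80 [0.6483 0.2202] [0.0769 0.0789] 59 [-10.5   6.1   0.4  -0.7  -0.9  -0.1   2.    1.9   0.4  -2.8  -6. ]
top 95 [0.6536 0.2131] [0.0771 0.0778] 8 [-2.  -1.1  1.2  3.5  2.9 -2.  -5.2]
top 110 OpenCV(4.12.0) /io/opencv/modules/calib3d/src/undistort.dispatch.cpp:347: error: (-215:Assertion failed) CV_IS_MAT(_src) && CV_IS_MAT(_dst) && (_src->rows == 1 || _src->cols == 1) && (_dst->rows == 1 || _dst->cols == 1) && _src->cols + _src->rows - 1 == _dst->rows + _dst->cols - 1 && (CV_MAT_TYPE(_src->type) == CV_32FC2 || CV_MAT_TYPE(_src->type) == CV_64FC2) && (CV_MAT_TYPE(_dst->type) == CV_32FC2 || CV_MAT_TYPE(_dst->type) == CV_64FC2) in function 'cvUndistortPointsInternal'

side 80 [0.6452 0.2248] [0.0784 0.0792] 22 [ -1.   -5.8 -12.7  -1.6   0.3   1.8   1.5]
side 95 [0.643  0.2263] [0.0784 0.0789] 12 [ 0.9 -1.2 -3.3 -0.9  1.2  3.1]
side 110 [0.6417 0.2257] [0.0784 0.0788] 5 [ 1.1 -0.9 -1.8  0.5  0.4]
```

View pics/s1.png

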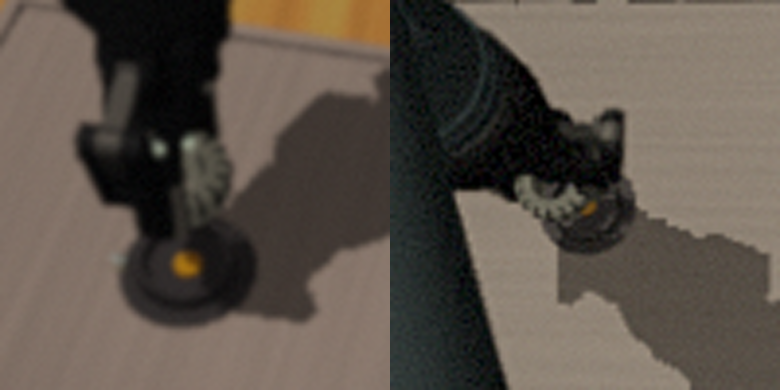

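The small crown shows only on its −x side: side view right edge at about (174,276), top view lower edge at about (129,157). I fit its x from that arc alone.

Run:
```python
from h import *
t,d=pickle.load(open('s1.pkl','rb')); z=.0785
for n,x in(('top',t),('side',d)):
  P=cloud(x); 
  for b in(60,75):
    m=(np.abs(P[...,2]-.070)<.013)&(np.hypot(P[...,0]-.645,P[...,1]-.218)<.04)&(x['image'].min(2)>b)&(P[...,0]<.640)
    v,u=np.nonzero(m); Q=onz(x,np.c_[u,v],z)[:,:2]; Q=Q[np.abs(Q[:,1]-.2187)<.018]
    # per y-bin min x
    o=[]
    for y in np.arange(.203,.235,.003):
        k=Q[np.abs(Q[:,1]-y)<.0015]
        if len(k): o.append((round(y,3),k[:,0].min().round(4),(k[:,0].min()+np.sqrt(.022**2-(y-.2187)**2)).round(4)))
    print(n,b,len(Q),[tuple(map(float,q)) for q in o])
# reprojection of expected crown outline
import cv2
for n,x in(('top',t),('side',d)):
    E=np.linalg.inv(np.array(x['extrinsics'])); p=np.array([[.6464-.022,.2187,z],[.6464,.2187,z]]); 
    print(n,cv2.projectPoints(p,cv2.Rodrigues(E[:3,:3])[0],E[:3,3],np.array(x['intrinsics']),np.array(x['dist_coeffs'],float))[0].round(1).tolist())
```

```text
top 60 67 [(0.203, 0.6335, 0.6489), (0.206, 0.629, 0.6469), (0.209, 0.6268, 0.6465), (0.212, 0.6246, 0.6456), (0.215, 0.6247, 0.6464), (0.218, 0.6271, 0.6491), (0.221, 0.6249, 0.6468), (0.224, 0.6273, 0.6487), (0.227, 0.632, 0.6524), (0.23, 0.6275, 0.6463), (0.233, 0.6299, 0.6466)]
top 75 52 [(0.203, 0.6335, 0.6489), (0.206, 0.629, 0.6469), (0.209, 0.629, 0.6488), (0.212, 0.6269, 0.6479), (0.215, 0.627, 0.6487), (0.218, 0.6294, 0.6514), (0.221, 0.6272, 0.6491), (0.224, 0.6273, 0.6487), (0.227, 0.632, 0.6524), (0.23, 0.6275, 0.6463), (0.233, 0.6299, 0.6466)]
side 60 82 [(0.203, 0.6302, 0.6456), (0.206, 0.628, 0.6459), (0.209, 0.6269, 0.6466), (0.212, 0.6247, 0.6457), (0.215, 0.622, 0.6437), (0.218, 0.6215, 0.6435), (0.221, 0.629, 0.6509), (0.224, 0.6263, 0.6476), (0.227, 0.6305, 0.6509), (0.23, 0.6199, 0.6388), (0.233, 0.6294, 0.6462)]
side 75 5 [(0.206, 0.6393, 0.6573), (0.227, 0.6343, 0.6546)]
top [[[128.3, 155.2]], [[128.6, 145.6]]]
side [[[172.1, 274.3]], [[159.0, 272.6]]]
```

>>> jog_arm(commands=[[0, 0, 0, 0.0005, 0.0005, 0.006, 0.03], [0, 0, 0, 0, 0, 0.01, 0.03], [0, 0, 0, 0, 0, 0.01, 0.03], [0, 0, 0, 0, 0, 0.006, 0.03], [0, 0, 0, 0, 0, 0.004, 0.03], [0, 0, 0, 0, 0, 0, 0.03], [0, 0, 0, 0, 0, 0, 0.03], [0, 0, 0, 0, 0, 0, 0.03], [0, 0, 0, 0, 0, 0, 0.03]])

```text
time: 20.6
eef_pos: [0.6463, 0.2177, 0.0273]
ee_rot: [-3.141, -0.0, -0.001]
wrist_force: [-0.2, -0.1, -0.8]
width: 0.484
gripper_force: 61.0
```

>>> jog_arm(commands=[[0, 0, 0, 0.0005, 0.0005, 0.001, 0.03], [0, 0, 0, 0, 0, 0.001, 0.03], [0, 0, 0, 0, 0, 0.001, 0.03], [0, 0, 0, 0, 0, 0.001, 0.03], [0, 0, 0, 0, 0, 0.001, 0.03], [0, 0, 0, 0, 0, 0, 0.03], [0, 0, 0, 0, 0, 0, 0.03]])

```text
time: 21.18
eef_pos: [0.6464, 0.2168, 0.022]
ee_rot: [3.141, -0.0, -0.0]
wrist_force: [-0.7, -0.5, 1.2]
width: 0.483
gripper_force: 61.1
```

>>> jog_arm(commands=[[0, 0, 0, 0, 0, 0.001, 0.03], [0, 0, 0, 0, 0, 0.0005, 0.03], [0, 0, 0, 0, 0, 0, 0.03]])

```text
time: 21.43
eef_pos: [0.6465, 0.2168, 0.0219]
ee_rot: [3.141, -0.0, -0.0]
wrist_force: [-3.5, -1.1, 8.6]
width: 0.484
gripper_force: 61.8
```

>>> jog_arm(commands=[[0, 0, 0, 0, 0, -0.0015, 0.03], [0, 0, 0, 0, 0, 0, 0.043], [0, 0, 0, 0, 0, 0, 0.047], [0, 0, 0, 0, 0, 0, 0.052], [0, 0, 0, 0, 0, 0, 0.06], [0, 0, 0, 0, 0, 0, 0.06], [0, 0, 0, 0, 0, -0.02, 0.06], [0, 0, 0, 0, 0, -0.03, 0.06], [0, 0, 0, 0, 0, -0.03, 0.06], [0, 0, 0, 0, 0, -0.02, 0.06]])

```text
time: 22.27
eef_pos: [0.6477, 0.2176, 0.1247]
ee_rot: [-3.14, -0.0, -0.005]
wrist_force: [0.6, 0.7, 1.4]
width: 0.704
gripper_force: 0.0
```

>>> jog_arm(commands=[[0, 0, 0, -0.006, 0.03, 0, 0.06], [0, 0, 0, -0.006, 0.038, 0, 0.06], [0, 0, 0, -0.006, 0.038, 0, 0.06], [0, 0, 0, -0.006, 0.038, 0, 0.06], [0, 0, 0, -0.006, 0.038, 0, 0.06], [0, 0, 0, -0.006, 0.038, 0, 0.06], [0, 0, 0, -0.006, 0.038, 0, 0.06], [0, 0, 0, -0.006, 0.038, 0, 0.06], [0, 0, 0, -0.006, 0.038, 0, 0.06], [0, 0, 0, -0.006, 0.038, 0, 0.06]])

```text
time: 23.1
eef_pos: [0.5859, -0.1569, 0.1219]
ee_rot: [3.142, 0.0, 0.001]
wrist_force: [-0.1, -1.1, 0.0]
width: 0.7
gripper_force: 0.0
```

>>> jog_arm(commands=[[0, 0, 0, -0.006, 0.035, 0, 0.06], [0, 0, 0, -0.006, 0.025, 0, 0.06], [0, 0, 0, 0, 0.012, 0.01, 0.06], [0, 0, 0, 0, 0, 0.03, 0.06], [0, 0, 0, 0, 0, 0.03, 0.06], [0, 0, 0, 0, 0, 0.01, 0.06], [0, 0, 0, 0, 0, 0, 0.06], [0, 0, 0, 0, 0, 0, 0.06], [0, 0, 0, 0, 0, 0, 0.06], [0, 0, 0, 0, 0, 0, 0.06]])

```text
time: 23.93
eef_pos: [0.5765, -0.227, 0.0439]
ee_rot: [3.141, 0.002, 0.006]
wrist_force: [-0.6, -0.3, 0.2]
width: 0.705
gripper_force: 0.0
```

```bash
python3 f.py r3 115 240 88 100
python3 - <<'E'
from h import *
t,d=pickle.load(open('r3.pkl','rb'))
for n,x in(('top',t),('side',d)):
  for b in(90,105):
    c,z,N,r=held(x,.036,(.647,.218),.044,b,rng=.03); print(n,b,c.round(4),z.round(4),N,(r*1e3).round(1).std())
E
```

```text
eef_pos [ 0.5765 -0.227   0.0439]
ee_rot [3.1405e+00 1.5000e-03 6.1000e-03]
wrist_force [-0.6211 -0.3256  0.1589]
width 0.7045
time 23.9333
top 90 [0.6469 0.2172] [0.0349 0.0372] 187 0.47053040899021503
top 105 [0.6469 0.2179] [0.0347 0.0372] 157 0.5661490010218376
side 90 [0.6456 0.2193] [0.036  0.0374] 250 0.7681032735829791
side 105 [0.6465 0.2182] [0.0361 0.0374] 176 1.163860230920841
```

View pics/r3.png

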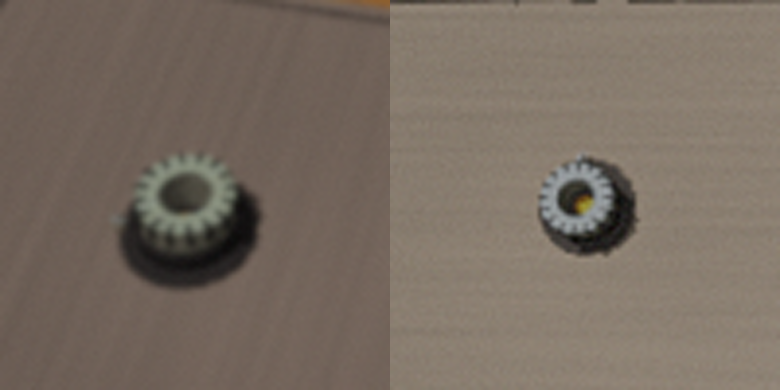

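The small crown is seated: top at z≈0.036, centre (0.6465, 0.218). Next is the small cap.

>>> jog_arm(commands=[[0, 0, 0, -0.002, 0, 0.008, 0.06], [0, 0, 0, 0, 0, 0.01, 0.06], [0, 0, 0, 0, 0, 0.01, 0.06], [0, 0, 0, 0, 0, 0.006, 0.06], [0, 0, 0, 0, 0, 0.003, 0.06], [0, 0, 0, 0, 0, 0, 0.06], [0, 0, 0, 0, 0, 0, 0.06], [0, 0, 0, 0, 0, 0, 0.06]])

```text
time: 24.7
eef_pos: [0.5728, -0.2272, 0.005]
ee_rot: [3.142, -0.0, 0.001]
wrist_force: [-0.2, -0.9, 0.2]
width: 0.702
gripper_force: 0.0
```

>>> jog_arm(commands=[[0, 0, 0, 0.0015, 0, -0.001, 0.054], [0, 0, 0, 0, 0, 0, 0.05], [0, 0, 0, 0, 0, 0, 0.048], [0, 0, 0, 0, 0, 0, 0.044], [0, 0, 0, 0, 0, 0, 0.038], [0, 0, 0, 0, 0, 0, 0.034], [0, 0, 0, 0, 0, 0, 0.034], [0, 0, 0, 0, 0, 0, 0.034]])

```text
time: 25.37
eef_pos: [0.5749, -0.2272, 0.0072]
ee_rot: [3.141, 0.0, 0.003]
wrist_force: [-0.9, 1.2, 4.9]
width: 0.525
gripper_force: 60.4
```

>>> jog_arm(commands=[[0, 0, 0, 0, 0, -0.01, 0.034], [0, 0, 0, 0, 0, -0.02, 0.034], [0, 0, 0, 0, 0, -0.03, 0.034], [0, 0, 0, 0, 0, -0.03, 0.034], [0, 0, 0, 0.004, -0.024, -0.01, 0.034], [0, 0, 0, 0.006, -0.035, 0, 0.034], [0, 0, 0, 0.006, -0.035, 0, 0.034], [0, 0, 0, 0.006, -0.035, 0, 0.034], [0, 0, 0, 0.006, -0.035, 0, 0.034], [0, 0, 0, 0.006, -0.035, 0, 0.034]])

```text
time: 26.2
eef_pos: [0.6076, -0.0267, 0.1062]
ee_rot: [3.141, -0.001, -0.0]
wrist_force: [-0.1, 0.1, -0.6]
width: 0.524
gripper_force: 61.5
```

>>> jog_arm(commands=[[0, 0, 0, 0.006, -0.035, 0, 0.034], [0, 0, 0, 0.006, -0.035, 0, 0.034], [0, 0, 0, 0.006, -0.035, 0, 0.034], [0, 0, 0, 0.006, -0.035, 0, 0.034], [0, 0, 0, 0.006, -0.035, 0, 0.034], [0, 0, 0, 0.006, -0.035, 0, 0.034], [0, 0, 0, 0.002, -0.023, 0.01, 0.034], [0, 0, 0, 0, -0.012, 0.02, 0.034], [0, 0, 0, 0, 0, 0.01, 0.034], [0, 0, 0, 0, 0, 0, 0.034]])

```text
time: 27.03
eef_pos: [0.6424, 0.2163, 0.0622]
ee_rot: [3.139, 0.004, -0.011]
wrist_force: [-0.1, -1.5, -1.3]
width: 0.525
gripper_force: 61.5
```

>>> jog_arm(commands=[[0, 0, 0, 0, 0, 0, 0.034], [0, 0, 0, 0, 0, 0, 0.034], [0, 0, 0, 0, 0, 0, 0.034], [0, 0, 0, 0, 0, 0, 0.034]])

```text
time: 27.37
eef_pos: [0.6472, 0.2152, 0.0671]
ee_rot: [3.141, -0.004, 0.003]
wrist_force: [-0.8, -0.0, -0.8]
width: 0.525
gripper_force: 61.5
```

```bash
python3 f.py s2 115 230 88 100
```

```text
eef_pos [0.6472 0.2152 0.0671]
ee_rot [ 3.1414 -0.0042  0.0034]
wrist_force [-0.8268 -0.0431 -0.7788]
width 0.5251
time 27.3667
```

View pics/s2.png

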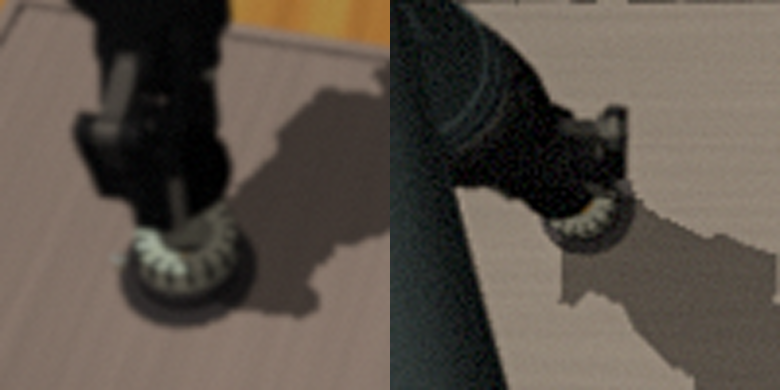

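The held small cap's right edge is at side px (174,275) and it overlies the crown as expected. I lower it.

>>> jog_arm(commands=[[0, 0, 0, 0, -0.001, 0.006, 0.034], [0, 0, 0, 0, 0, 0.008, 0.034], [0, 0, 0, 0, 0, 0.007, 0.034], [0, 0, 0, 0, 0, 0.004, 0.034], [0, 0, 0, 0, 0, 0.002, 0.034], [0, 0, 0, 0, 0, 0, 0.034], [0, 0, 0, 0, 0, 0, 0.034], [0, 0, 0, 0, 0, 0, 0.034], [0, 0, 0, 0, 0, 0, 0.034]])

```text
time: 28.22
eef_pos: [0.6464, 0.2181, 0.0393]
ee_rot: [-3.141, -0.0, -0.001]
wrist_force: [-0.0, -0.5, -1.4]
width: 0.526
gripper_force: 61.5
```

>>> jog_arm(commands=[[0, 0, 0, 0.0005, 0.001, 0, 0.034], [0, 0, 0, 0, 0, 0.001, 0.034], [0, 0, 0, 0, 0, 0.001, 0.034], [0, 0, 0, 0, 0, 0.001, 0.034], [0, 0, 0, 0, 0, 0.001, 0.034], [0, 0, 0, 0, 0, 0.001, 0.034], [0, 0, 0, 0, 0, 0, 0.034], [0, 0, 0, 0, 0, 0, 0.034]])

```text
time: 28.88
eef_pos: [0.6463, 0.2169, 0.0336]
ee_rot: [3.142, 0.0, -0.0]
wrist_force: [0.2, 0.7, -1.2]
width: 0.526
gripper_force: 61.5
```

>>> jog_arm(commands=[[0, 0, 0, 0, 0, 0.001, 0.034], [0, 0, 0, 0, 0, 0.0005, 0.034], [0, 0, 0, 0, 0, 0, 0.034]])

```text
time: 29.13
eef_pos: [0.6467, 0.2171, 0.0333]
ee_rot: [-3.142, 0.0, -0.001]
wrist_force: [-1.8, -0.4, 4.5]
width: 0.531
gripper_force: 61.9
```

Contact at z = 0.0333, where I expected 0.0332. I release and retreat.

>>> jog_arm(commands=[[0, 0, 0, 0, 0, -0.0005, 0.034], [0, 0, 0, 0, 0, 0, 0.047], [0, 0, 0, 0, 0, 0, 0.05], [0, 0, 0, 0, 0, 0, 0.056], [0, 0, 0, 0, 0, 0, 0.065], [0, 0, 0, 0, 0, 0, 0.065], [0, 0, 0, 0, 0, -0.02, 0.065], [0, 0, 0, 0, 0, -0.03, 0.065], [0, 0, 0, 0, 0, -0.03, 0.065], [0, 0, 0, 0, 0, -0.02, 0.065]])

```text
time: 29.97
eef_pos: [0.6476, 0.2175, 0.1357]
ee_rot: [-3.14, -0.0, -0.005]
wrist_force: [1.0, 0.1, 0.9]
width: 0.761
gripper_force: 0.0
```

>>> jog_arm(commands=[[0, 0, 0, -0.005, 0.03, 0, 0.065], [0, 0, 0, -0.01, 0.035, 0, 0.065], [0, 0, 0, -0.01, 0.035, 0, 0.065], [0, 0, 0, -0.01, 0.035, 0, 0.065], [0, 0, 0, -0.01, 0.035, 0, 0.065], [0, 0, 0, -0.01, 0.035, 0, 0.065], [0, 0, 0, -0.01, 0.02, 0, 0.065], [0, 0, 0, 0, 0, 0, 0.065], [0, 0, 0, 0, 0, 0, 0.065], [0, 0, 0, 0, 0, 0, 0.065]])

```text
time: 30.8
eef_pos: [0.5818, -0.0069, 0.133]
ee_rot: [-3.14, -0.001, -0.001]
wrist_force: [-0.3, -0.3, 0.4]
width: 0.762
gripper_force: 0.0
```

```bash
python3 f.py r4 115 240 88 100
python3 - <<'E'
from h import *
t,d=pickle.load(open('r4.pkl','rb'))
for nm,c0,r in(('S',(.6467,.218),.023),('L',(.439,.2155),.033)):
 for n,x in(('top',t),('side',d)):
  P=cloud(x); m=(np.hypot(P[...,0]-c0[0],P[...,1]-c0[1])<r-.004)&(P[...,2]>.03)
  A=np.c_[P[m][:,:2]-c0,np.ones(m.sum())]; k=np.linalg.lstsq(A,P[m][:,2],rcond=None)[0]
  print(nm,n,'z',k[2].round(4),'tilt deg',np.degrees(k[:2]).round(2),m.sum())
E
python3 - <<'E'
import cv2,numpy as np,pickle
t,d=pickle.load(open('r4.pkl','rb'))
i=lambda a:cv2.resize(a['image'][:,:,::-1],(400,300))
A=cv2.imread('pics/r4.png')[60:320]
cv2.imwrite('pics/end.png',np.vstack([cv2.resize(A,(800,267)),np.hstack([i(t),i(d)])]))
E
```

```text
eef_pos [ 0.5818 -0.0069  0.133 ]
ee_rot [-3.1404e+00 -1.2000e-03 -1.3000e-03]
wrist_force [-0.3119 -0.2782  0.3953]
width 0.7623
time 30.8
S top z 0.0449 tilt deg [-0.39  0.13] 201
S side z 0.0457 tilt deg [-0.52 -0.18] 316
L top z 0.0448 tilt deg [ 0.28 -0.63] 511
L side z 0.0459 tilt deg [ 0.18 -0.56] 799
```

View pics/end.png

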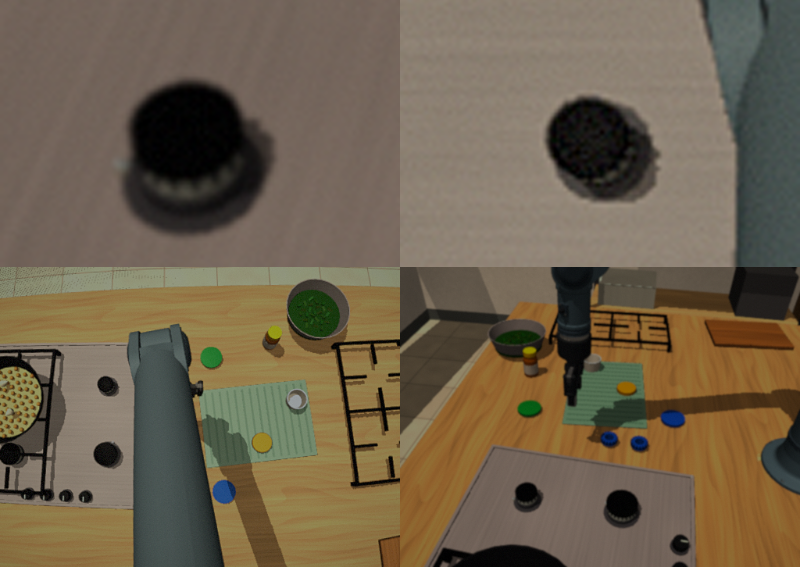

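Both burners are complete and level (cap tilt under 0.7°, tops at the same height). The bowl, lid and jar are where they were, and the arm is clear of everything.

```bash
python3 -c "
from bench import ctrl
print(ctrl.job_done())"
```

```text
the job is handed in; nothing more can be done
None
```

Both burners are reassembled: each crown is seated in its own cup with its cap level and centred on top, nothing else was disturbed, and the job was handed in at about 31 s.

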